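Gauge a blind bore, then hold the block bore-up

ROBOT

A 7-joint arm with a two-finger parallel gripper is mounted at the origin on the work surface. World frame = base frame: x ahead of the robot, y to its left, z up, the work surface at z = 0. Lengths are in m, angles in rad, forces in N, time in s.
With the tool pointing down it reaches from about 0.4 to 0.85 m from the base axis. Payload 4.5 kg.
Tool frame: the origin (TCP) lies on the centre line of the jaws, within the pads' length; the fingertips stand 11 mm ahead of it and the grasp point (between the pads) lies 8 mm behind it; z points along the fingers, x is the direction in which the jaws open and shut, and the axes are right-handed (so a half turn about z gives the same grasp; the last joint's range is limited). The gripper opens to 88 mm and grips with 3 to 60 N. Pads are 18 mm wide; open, the fingers measure 123 mm over their backs; the gripper's body (75 mm by 187 mm) begins 45 mm behind the grasp point.
Start: joints at [1.352, 0.689, -0.195, 1.565, 0.157, 0.902, -0.215], TCP at [0.156, -0.605, 0.25] pointing down, gripper open.
Joint ranges: [-3.01, 3.01], [-0.46, 2.08], [-1.47, 1.51], [0.13, 2.56], [-1, 4.14], [0.04, 2.09], [-2.66, 2.66]. Speed limits (rad/s): [2.57, 2.57, 3.14, 3.14, 3.14, 3.14, 3.14].

INTERFACE

Orientations are given as a unit quaternion [x, y, z, w].
In Python, from plant import r, vision, order, nets gives the robot as it stands.
- The arm moves only by the tool send_rows, never from a script. Its argument "series" is a list of rows, each an object with "delta_pos": the shift along the tool's x, y, z in cm, a list of three; "turn": the turn about the tool's z in degrees; "jaw": the closure, from 0 (fully open) to 1 (shut). In form: [{"delta_pos": [x, y, z], "turn": turn, "jaw": jaw}, ...]. A call has 1 to 8 rows; each row is the pose to reach, as a shift and turn from the pose commanded when the call began, along the tool's axes at that moment; what a row does not reach only later rows make up. A row lasts 1/12 s, in which the tool goes at most 41.7 mm and 7.16 degrees, less where a joint would pass 70% of its speed; a pose out of reach is approached as far as the arm can. A call with a gripper value outside its range is refused whole. The fingers move at their own pace and stop on an object; "force" is the grip in N (left out, the last holds). Time passes only in rows, so rows that repeat a pose let the fingers close. It gives the time, the measured TCP pose, the force and the opening at its end, in the units of the state.
- r.get_state(): the state, without advancing time (a new reading comes with each control period).
- vision.snapshot(name): name is "scene" or "top" or "wrist"; returns the picture (480x640x3 uint8, blue, green, red); there is no depth.
- vision.camera_params(name): a dict with "intrinsics" (3x3 intrinsics, pixels), "extrinsics" (4x4, takes a point from world to camera coordinates). Camera axes: x right, y down, z forward; pixel columns grow to the right and rows downward; lengths in m; the calibration is good to about 2 mm. A picture is of the moment at which its call begins: read the wrist's pose just before it. camera_params takes no time and is no camera call; for the wrist camera it gives the pose at the moment of the call.
- order.finish_job(): hands the job in, once; it reports no verdict.
Trained networks look in the newest picture that a camera, given by its name, has taken for a name from the list of things; names that differ only in an ending like _2 or _b are one class to them, and where a whole thing is asked for, a point or a joint stands for the part that bears it (a point fixed in the world has none). Each returns a list of dicts, best first, with "score" (0 to 1); they miss things now and then, are a little off and sometimes report something else, mostly with a low value. They report only what shows in the picture. A call takes as long as a camera call. They do not tell look-alikes from the thing itself.
- nets.boxes_of(camera, label): "location" ([row, column] as shares, 0 to 1, of the picture: columns of its width, rows of its height, amid what is visible of it).
- nets.trace(camera, label): "region" (480x640 bool, what is visible of it) and "location" ([row, column] as shares, 0 to 1, of the picture: columns of its width, rows of its height, amid what is visible of it).
The state is a dict: "clock": time; "q": joint angles; "qd": joint speeds; "joint_torque": joint torques, N m; "tool_pos": TCP position; "eef_rot": TCP orientation; "contact_force": force on the tool from outside, world axes, zero at the start; "moment": the same for the moment, N m; "opening": opening from 0.0 (shut) to 1.0 (fully open).
Only numpy, scipy, OpenCV 4.12 (cv2) and the standard library are available. Lean on these libraries where they do the work, as an engineer would, in place of code of your own. Each camera call takes 0.05 s, during which the arm holds its last target.

TASK

The aluminium bearing block lying on the bench has a large blind hole in one of its two upright long sides: find it by feel by pushing the block sideways onto either steel plug of the grey gauge stand, until the plug is fully home in the hole and the block's side is against the post. Then pull it off, turn the block so that the hole faces straight up, and finish while still holding it like that in the gripper, level and still, at least 15 cm above the bench and touching nothing else, with everything else on the bench left where it was.

Things in the scene. Friction and masses are not known exactly. Their poses are not given: they have to be found in the camera images.
- block_center (a point): centre of the loose aluminium bearing block, 44 (x) x 60 (y) x 44 mm (z), 0.2 to 0.45 kg, flat on the bench at first, this point 22 mm up. Axes: x points out of the blind hole's mouth (level at first, any way round), y runs along the 60 mm length, whose flat 44 x 44 mm ends are free to be gripped, z is up at first. The side opposite the hole is blank; the small dark screw holes are mere marks.
- block_mouth (a point): centre of the hole's mouth, in the middle of a 44 x 60 mm side, 22 mm from block_center along its x; same axes. The hole is round, 20 mm wide, 24 mm deep.
- gauge: grey gauge stand, bolted down; origin under its centre, z up. Base 130 (x) x 90 (y) x 12 mm; on its middle an upright post 50 mm wide (x) and 20 mm thick (y), top 81 mm above the bench. From each broad face of the post, 65 mm above the bench, sticks out a level steel plug 20 mm long, 17 mm in diameter, its last 7 mm tapered to 11 mm.
- plug_left (a point): root of one plug, on the post's face, 65 mm above the bench; the plug points from here along the stand's +y; axes as the stand's. When the block is fully home its hole mouth lies here.
- plug_right (a point): root of the other, identical plug on the opposite face of the post, 20 mm from plug_left; same axes; this plug points along the stand's -y
- key_machine: teal key-cutting machine, 340 x 260 mm, about 260 mm high, standing at the left edge of the bench, out of the way; origin under its centre
- padlock: small brass padlock lying flat, body 40 x 38 x 18 mm; origin under the body's centre; a bystander to be left alone
- key_a: brass key blank lying flat, about 65 mm long, 4 mm thick; a bystander to be left alone
- key_b: steel key blank lying flat, about 65 mm long, 4 mm thick; a bystander to be left alone
- lock_core: brass lock core 33 mm long, 31 mm high; a bystander to be left alone
- screwdriver: screwdriver, 170 mm long, lying near the robot; a bystander to be left alone
- brush: hand brush, 180 mm long, lying at the back; a bystander to be left alone
- jar: clear jar, 56 mm wide, 70 mm high, at the back; a bystander to be left alone
- oil: white oil bottle, 44 mm wide, 95 mm high, at the back; a bystander to be left alone
Things that resemble listed ones, but are neither listed nor needed, are in the scene too. Several things have the shape of the gauge; the one meant has the colours described above. Leave any purple look-alike of the part that bears block_center alone.

How it is judged:
On the way:
1. the block's hole is fully home on one of the gauge's plugs (hole mouth within 5 mm of the plug's root) ((distance between block_mouth and plug_left below 0.005 m or distance between block_mouth and plug_right below 0.005 m)), for 0.2 s.
At the end, for the whole second after the job is handed in: the block is held between the fingers, its hole axis within 0.2 rad of straight up, its centre more than 14 cm above the bench, still (under 3 cm/s), and touching neither the gauge nor the key machine (angle between block_center's own x axis and vertical below 0.2 rad and height (world z) of block_center above 0.14 m and linear speed of block below 0.03 m/s and angular speed of block below 0.2 rad/s and contact force between the fingers and block above 3 N and contact force between block and gauge below 0.2 N and contact force between block and key_machine below 0.2 N); the arm keeps its last pose, push and grip.
It fails at once if a bystander is shifted by more than 3 cm (distance of any of padlock, key_a, key_b, lock_core, screwdriver, brush, jar, oil from where it was at the start of the episode above 0.03 m).
It also fails if it takes over 54 s, if anything falls off the work surface, if the arm or the gripper's body presses on something with over 40 N, if the wrist force passes 120 N, or if a joint passes its speed limit or range.

## Working session

There is one attempt and no reset: what is moved stays moved. The work goes in short steps, Python scripts to look and compute and a tool call to move; the robot and the scene stay as the last step left them, time stands still between calls to the robot, and variables do not carry over. Pictures are saved under pics/ and viewed, and the job is handed in when it is done.

Besides the shell and the picture viewer there is one more tool, called after "Call:" by a JSON object that holds its "method" and its "body", one argument or row to a line. send_rows: Moves the arm, as the interface text tells. Its arguments: {"type":"object","properties":{"series":{"type":"array"},"force":{"type":"number"}},"required":["series"]}

```bash
ls; mkdir -p pics
python3 - <<'E'
from plant import r, vision, order, nets
import cv2
s=r.get_state()
print({k:(s[k] if not hasattr(s[k],'round') else s[k]) for k in s})
for n in ["scene","top"]:
    im=vision.snapshot(n); cv2.imwrite(f"pics/{n}0.png",im)
    p=vision.camera_params(n); print(n,p)
print(r.get_state()["clock"])
E
```

```text
pics
{'clock': 0.0, 'q': array([ 1.35178856,  0.68997361, -0.19451358,  1.56630679,  0.15733038,
        0.90250078, -0.2151142 ]), 'qd': array([ 0.00079662,  0.00041795,  0.00136302,  0.0021668 ,  0.00026429,
       -0.00191245,  0.0012438 ]), 'joint_torque': array([-4.48453477e-05, -5.27562010e+01, -1.26694847e+00, -1.53429991e+01,
       -5.26984571e-02,  6.67474349e-03,  1.88295526e-04]), 'tool_pos': array([ 0.15612546, -0.60457359,  0.24892641]), 'eef_rot': array([ 7.90633905e-01, -6.12288514e-01, -7.53672500e-04, -4.86339894e-04]), 'contact_force': array([ 0.46498695, -0.64916986,  0.39842497]), 'moment': array([ 0.00402074, -0.01191934, -0.02556473]), 'opening': 1.0044295019490708}
scene {'intrinsics': array([[614.05847041,   0.        , 316.4517139 ],
       [  0.        , 614.05847041, 231.83464334],
       [  0.        ,   0.        ,   1.        ]]), 'extrinsics': array([[ 0.1723439 ,  0.98481653,  0.02083212, -0.27697669],
       [ 0.71795736, -0.11110751, -0.68716253, -0.31085581],
       [-0.67441442,  0.13338485, -0.72620498,  1.81525189],
       [ 0.        ,  0.        ,  0.        ,  1.        ]])}
top {'intrinsics': array([[445.93107581,   0.        , 315.02106925],
       [  0.        , 445.93107581, 242.03600316],
       [  0.        ,   0.        ,   1.        ]]), 'extrinsics': array([[-0.02389342, -0.9996309 , -0.01292946,  0.22434953],
       [-0.99174423,  0.02533081, -0.12570495,  0.57360481],
       [ 0.12598607,  0.00981919, -0.99198341,  1.00243195],
       [ 0.        ,  0.        ,  0.        ,  1.        ]])}
0.1
```

View pics/scene0.png

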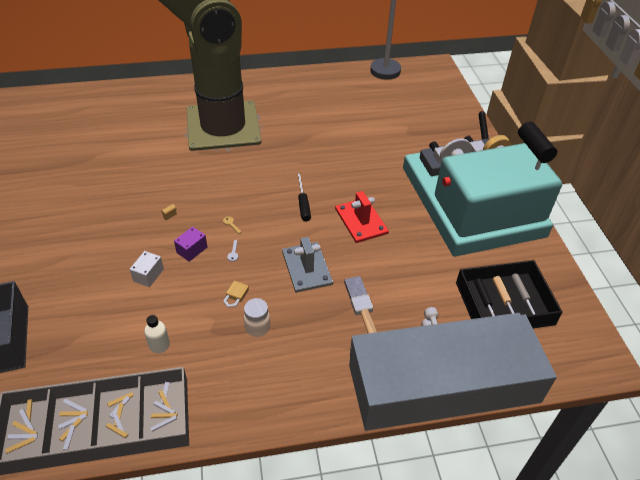

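View pics/top0.png

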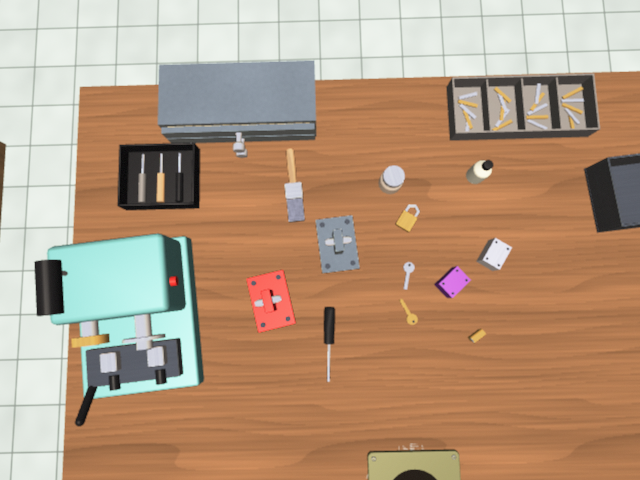

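The scene shows the silver block at scene (147,267) / top (495,254), with a purple look-alike at top (453,282). The grey gauge is at top (338,244), with a red look-alike at (271,300). The silver and grey ones fit the description. I'll confirm them with crops.

Run:
```python
import cv2,numpy as np
a=cv2.imread("pics/scene0.png");b=cv2.imread("pics/top0.png")
f=lambda im,r,c,h:cv2.resize(im[r-h:r+h,c-h:c+h],(390,390),interpolation=cv2.INTER_CUBIC)
cv2.imwrite("pics/crop0.png",np.vstack([np.hstack([f(a,265,150,32),f(a,262,308,40)])]))
cv2.imwrite("pics/crop1.png",np.hstack([f(b,254,495,26),f(b,244,338,35)]))
```

```text
(no output)
```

View pics/crop0.png

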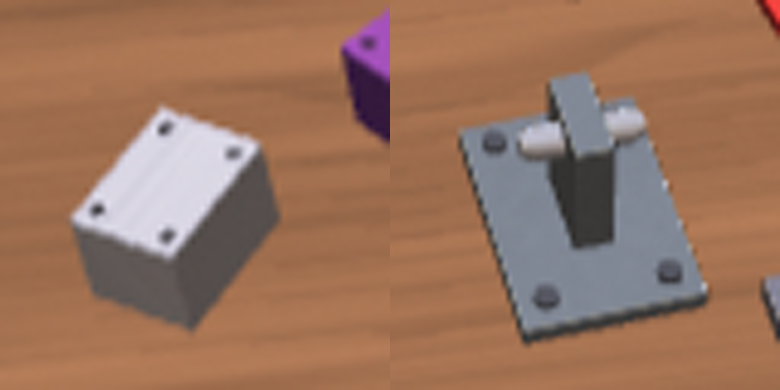

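View pics/crop1.png

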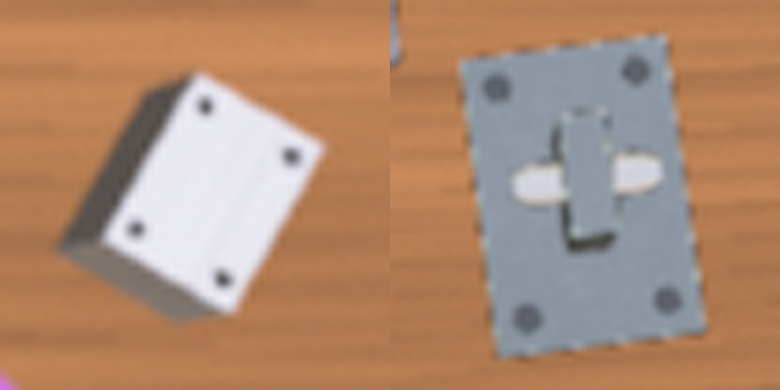

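```bash
cat > h.py <<'E'
import numpy as np, cv2
from plant import r, vision, order, nets
from scipy.spatial.transform import Rotation as R
def ray(n,uv,z,P=None):
    P=P or vision.camera_params(n); K=P["intrinsics"];E=P["extrinsics"]
    d=E[:3,:3].T@np.linalg.solve(K,[uv[0],uv[1],1.]); c=-E[:3,:3].T@E[:3,3]
    return c+d*(z-c[2])/d[2]
def proj(n,X,P=None):
    P=P or vision.camera_params(n); x=P["extrinsics"]@np.r_[X,1]; u=P["intrinsics"]@x[:3]; return u[:2]/u[2]
def go(xyz,yaw=None):
    """print delta in tool frame (cm), turn deg; from measured pose. yaw: desired world angle of tool x axis (deg, mod 180)"""
    s=r.get_state(); Rm=R.from_quat(s["eef_rot"]).as_matrix()
    d=Rm.T@(np.array(xyz)-s["tool_pos"])*100
    cur=np.degrees(np.arctan2(Rm[1,0],Rm[0,0])); t=None
    if yaw is not None:
        dy=(yaw-cur+90)%180-90; t=-dy   # tool z down
    print("delta",d.round(2),"turn",t,"curyaw",round(cur,2),"tilt",Rm[:,2].round(4),"q7",s["q"][6].round(3),"t",s["clock"])
E
python3 - <<'E'
from h import *
# top-face corners of block in top pic (crop 52px->390 : 7.5x, origin (469,228))
c=np.array([(197,73),(325,147),(235,315),(103,240)])/7.5+[469,228]-0.5+0.5/7.5
p=np.array([ray("top",x,0.044) for x in c]);print(p.round(4));print("c",p.mean(0))
print([np.linalg.norm(p[i]-p[(i+1)%4]).round(4) for i in range(4)])
for a,b in((0,3),(1,2)):
  d=p[a]-p[b];print("long yaw",np.degrees(np.arctan2(d[1],d[0])))
g=np.array([(460,60),(665,35),(707,325),(500,355)])-[390,0]
g=g/(390/70)+[303,209]-0.5
p=np.array([ray("top",x,0.012) for x in g]);print(p.round(4));print("g",p.mean(0))
print([np.linalg.norm(p[i]-p[(i+1)%4]).round(4) for i in range(4)])
for a,b in((0,3),(1,2)):
  d=p[a]-p[b];print("gx yaw",np.degrees(np.arctan2(d[1],d[0])))
a=cv2.imread("pics/scene0.png")[235:300,120:180];b=cv2.imread("pics/top0.png")[230:280,470:520]
e=lambda im:cv2.resize(np.clip((im.astype(float)-30)*2.2,0,255).astype(np.uint8),(390,390),interpolation=cv2.INTER_CUBIC)
w=vision.snapshot("wrist");cv2.imwrite("pics/w0.png",w)
cv2.imwrite("pics/enh.png",np.hstack([e(a),e(b)]))
for l in ["block_center","gauge","block_mouth"]:
  for o in nets.boxes_of("top",l)[:3]: print(l,o)
E
```

```text
[[ 0.5786 -0.2053  0.044 ]
 [ 0.5547 -0.2427  0.044 ]
 [ 0.5039 -0.2113  0.044 ]
 [ 0.5278 -0.1729  0.044 ]]
c [ 0.54124843 -0.20803558  0.044     ]
[np.float64(0.0443), np.float64(0.0597), np.float64(0.0453), np.float64(0.0603)]
long yaw -32.57952358154349
long yaw -31.69439000070214
[[0.6374 0.2089 0.012 ]
 [0.6461 0.1202 0.012 ]
 [0.5203 0.1066 0.012 ]
 [0.5097 0.195  0.012 ]]
g [0.5783796  0.15766699 0.012     ]
[np.float64(0.0892), np.float64(0.1265), np.float64(0.089), np.float64(0.1285)]
gx yaw 6.240685245926688
gx yaw 6.150653622009373
block_center {'location': [0.5285, 0.7698], 'score': 0.87}
block_center {'location': [0.5898, 0.7141], 'score': 0.64}
gauge {'location': [0.3733, 0.6161], 'score': 0.73}
gauge {'location': [0.6283, 0.4198], 'score': 0.7}
gauge {'location': [0.5056, 0.5222], 'score': 0.66}
block_mouth {'location': [0.526, 0.7689], 'score': 0.9}
block_mouth {'location': [0.5827, 0.7039], 'score': 0.71}
block_mouth {'location': [0.706, 0.7398], 'score': 0.16}
```

View pics/enh.png

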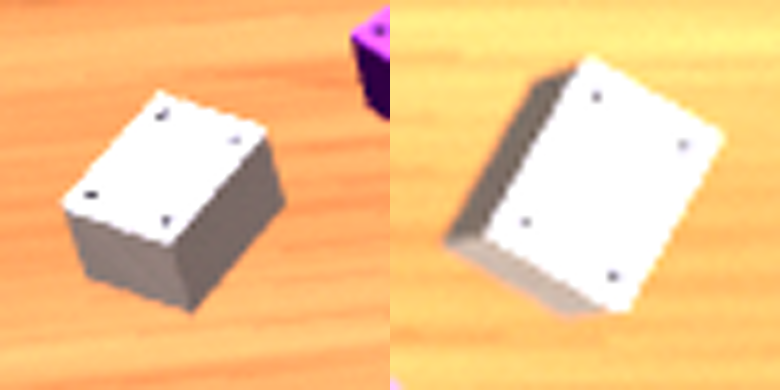

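View pics/w0.png

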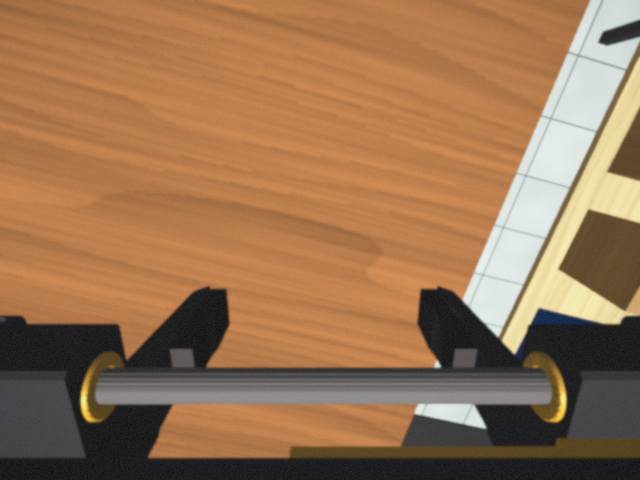

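The enlarged crop confirms the silver block and the grey gauge. The block's +y long side looks blank, so the hole is probably on the hidden −y side, which I'll check with the wrist camera.

Run:
```python
from h import *
go([0.541,-0.208,0.19],-32.1)
P=vision.camera_params("wrist")
E=P["extrinsics"]; s=r.get_state();Rm=R.from_quat(s["eef_rot"]).as_matrix()
c=-E[:3,:3].T@E[:3,3]
print("cam in tool",(Rm.T@(c-s["tool_pos"])).round(4),"axis",(Rm.T@E[2,:3]).round(3))
```

```text
delta [-28.81 -47.18   5.96] turn -43.411901465760565 curyaw -75.51 tilt [-2.e-04  5.e-04 -1.e+00] q7 -0.215 t 0.3
cam in tool [ 0.     -0.0816 -0.1345] axis [-0.     0.313  0.95 ]
```

Call:
{"method": "send_rows", "body": {
  "series": [
    {"delta_pos": [-28.8,-47.2,6.0],"turn": -43.4,"jaw": 0},
    {"delta_pos": [-28.8,-47.2,6.0],"turn": -43.4,"jaw": 0},
    {"delta_pos": [-28.8,-47.2,6.0],"turn": -43.4,"jaw": 0},
    {"delta_pos": [-28.8,-47.2,6.0],"turn": -43.4,"jaw": 0},
    {"delta_pos": [-28.8,-47.2,6.0],"turn": -43.4,"jaw": 0},
    {"delta_pos": [-28.8,-47.2,6.0],"turn": -43.4,"jaw": 0},
    {"delta_pos": [-28.8,-47.2,6.0],"turn": -43.4,"jaw": 0},
    {"delta_pos": [-28.8,-47.2,6.0],"turn": -43.4,"jaw": 0}
  ]
}}

```text
clock: 0.97
tool_pos: [0.388, -0.3659, 0.2136]
eef_rot: [0.961, -0.277, 0.0, -0.0]
contact_force: [1.3, -0.1, -0.9]
opening: 0.998
```

Run:
```python
from h import *
go([0.541,-0.208,0.19],-32.1)
```

```text
delta [  4.56 -21.5    2.37] turn -0.006408156337670334 curyaw -32.11 tilt [ 4.e-04  0.e+00 -1.e+00] q7 -0.224 t 0.9667
```

Call:
{"method": "send_rows", "body": {
  "series": [
    {"delta_pos": [4.5,-21.5,2.4],"turn": 0,"jaw": 0},
    {"delta_pos": [4.5,-21.5,2.4],"turn": 0,"jaw": 0},
    {"delta_pos": [4.5,-21.5,2.4],"turn": 0,"jaw": 0},
    {"delta_pos": [4.5,-21.5,2.4],"turn": 0,"jaw": 0},
    {"delta_pos": [4.5,-21.5,2.4],"turn": 0,"jaw": 0},
    {"delta_pos": [4.5,-21.5,2.4],"turn": 0,"jaw": 0},
    {"delta_pos": [4.5,-21.5,2.4],"turn": 0,"jaw": 0}
  ]
}}

```text
clock: 1.55
tool_pos: [0.5428, -0.2038, 0.1896]
eef_rot: [0.962, -0.273, 0.001, -0.002]
contact_force: [-0.3, -0.4, -0.6]
opening: 0.999
```

Run:
```python
from h import *
s=r.get_state()
w=vision.snapshot("wrist");P=vision.camera_params("wrist")
cv2.imwrite("pics/w1.png",w)
np.savez("w1.npz",K=P["intrinsics"],E=P["extrinsics"])
go([0.541,-0.208,0.015],-32.1); print(np.abs(s["qd"]).max(),s["q"].round(2))
```

```text
delta [ 0.09  0.06 17.45] turn 0.21193993940735822 curyaw -31.89 tilt [ 2.e-04  7.e-04 -1.e+00] q7 -0.564 t 1.6
0.07682178132544557 [ 0.46  0.72 -0.31  1.76  0.31  0.71 -0.57]
```

View pics/w1.png

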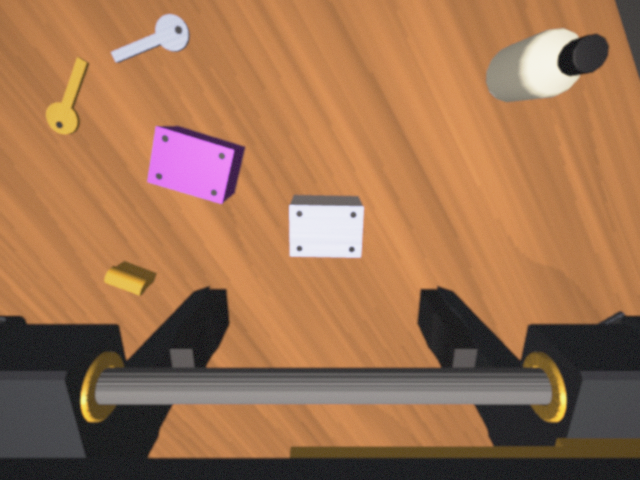

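Run:
```python
from h import *
z=np.load("w1.npz");P=dict(intrinsics=z["K"],extrinsics=z["E"])
w=cv2.imread("pics/w1.png")
c=w[180:275,270:390];cv2.imwrite("pics/w1c.png",cv2.resize(np.clip(c.astype(float)*1.3,0,255).astype(np.uint8),None,fx=6,fy=6,interpolation=cv2.INTER_CUBIC))
g=cv2.cvtColor(c,cv2.COLOR_BGR2GRAY)
m=(c.min(2)>170).astype(np.uint8);m=cv2.morphologyEx(m,cv2.MORPH_CLOSE,np.ones((9,9)))
cs,_=cv2.findContours(m,0,2);k=max(cs,key=cv2.contourArea)
rc=cv2.minAreaRect(k);b=cv2.boxPoints(rc)+[270,180];print(rc,b)
p=np.array([ray("wrist",x,0.044,P) for x in b]);print(p.round(4),p.mean(0))
print([np.linalg.norm(p[i]-p[(i+1)%4]).round(4) for i in range(4)])
for i in range(4):
  d=p[i]-p[(i+1)%4]; print(np.degrees(np.arctan2(d[1],d[0])))
```

```text
((55.54646682739258, 50.955604553222656), (74.2535629272461, 51.645755767822266), 1.301952600479126) [[287.84253693 255.92824554]
 [289.01599884 204.29582024]
 [363.25039673 205.98296356]
 [362.07693481 257.61538696]]
[[ 0.5013 -0.2141  0.044 ]
 [ 0.5268 -0.1774  0.044 ]
 [ 0.5769 -0.2102  0.044 ]
 [ 0.5538 -0.2485  0.044 ]] [ 0.53969774 -0.21256437  0.044     ]
[np.float64(0.0446), np.float64(0.0599), np.float64(0.0447), np.float64(0.0628)]
-124.85139457540568
146.80959065955264
58.88749008414422
-33.252545380301235
```

View pics/w1c.png

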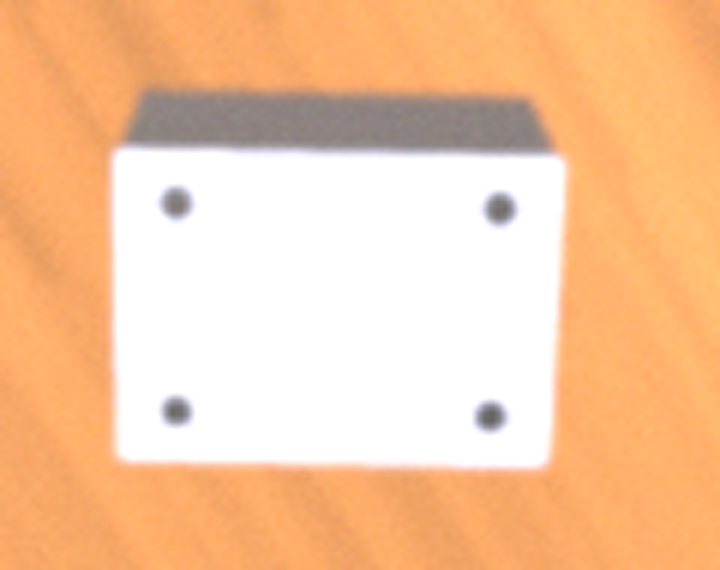

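Run:
```python
from h import *
s=r.get_state();P=vision.camera_params("wrist")
w=vision.snapshot("wrist")
print(s["tool_pos"],np.abs(s["qd"]).max())
c=w[180:275,270:390]
m=(c.min(2)>150).astype(np.uint8);m=cv2.morphologyEx(m,cv2.MORPH_CLOSE,np.ones((11,11)))
cs,_=cv2.findContours(m,0,2);k=max(cs,key=cv2.contourArea)
b=cv2.approxPolyDP(k,6,True)[:,0]+[270,180];print(b)
p=np.array([ray("wrist",x,0.044,P) for x in b.astype(float)]);print(p.round(4),p.mean(0))
print([np.linalg.norm(p[i]-p[(i+1)%len(p)]).round(4) for i in range(len(p))])
print([np.degrees(np.arctan2(*(p[i]-p[(i+1)%4])[1::-1])).round(1) for i in range(4)])
yaw=-32.3
go([p[:,0].mean(),p[:,1].mean(),0.015],yaw)
```

```text
[ 0.54049896 -0.20715352  0.18951677] 0.058414961828144166
[[289 200]
 [291 251]
 [361 252]
 [363 200]]
[[ 0.5287 -0.1745  0.044 ]
 [ 0.506  -0.2118  0.044 ]
 [ 0.5556 -0.2436  0.044 ]
 [ 0.5792 -0.2059  0.044 ]] [ 0.54237052 -0.20894235  0.044     ]
[np.float64(0.0437), np.float64(0.059), np.float64(0.0445), np.float64(0.0594)]
[np.float64(58.6), np.float64(147.3), np.float64(-122.0), np.float64(-31.9)]
delta [ 0.26 -0.24 17.46] turn 0.2131554564750786 curyaw -32.09 tilt [-1.1e-03 -8.0e-04 -1.0e+00] q7 -0.564 t 1.65
```

Call:
{"method": "send_rows", "body": {
  "series": [
    {"delta_pos": [0.2,-0.15,4],"turn": 0.2,"jaw": 0},
    {"delta_pos": [0.2,-0.15,8],"turn": 0.2,"jaw": 0},
    {"delta_pos": [0.2,-0.15,12],"turn": 0.2,"jaw": 0},
    {"delta_pos": [0.2,-0.15,15.5],"turn": 0.2,"jaw": 0},
    {"delta_pos": [0.2,-0.15,17],"turn": 0.2,"jaw": 0},
    {"delta_pos": [0.2,-0.15,17.4],"turn": 0.2,"jaw": 0},
    {"delta_pos": [0.2,-0.15,17.4],"turn": 0.2,"jaw": 0},
    {"delta_pos": [0.2,-0.15,17.4],"turn": 0.2,"jaw": 0}
  ]
}}

```text
clock: 2.32
tool_pos: [0.542, -0.2105, 0.0169]
eef_rot: [0.96, -0.279, 0.001, 0.0]
contact_force: [0.8, -0.5, 0.9]
opening: 1.0
```

Run:
```python
from h import *
go([0.542,-0.2085,0.015],-32.2); P=vision.camera_params("wrist")
w=vision.snapshot("wrist");cv2.imwrite("pics/w2.png",w); print(r.get_state()["contact_force"])
```

```text
delta [-0.11 -0.17  0.18] turn -0.23110164497953178 curyaw -32.43 tilt [ 0.0011 -0.0012 -1.    ] q7 -0.667 t 2.3167
[ 0.65571094 -0.33543203 -0.48814523]
```

View pics/w2.png

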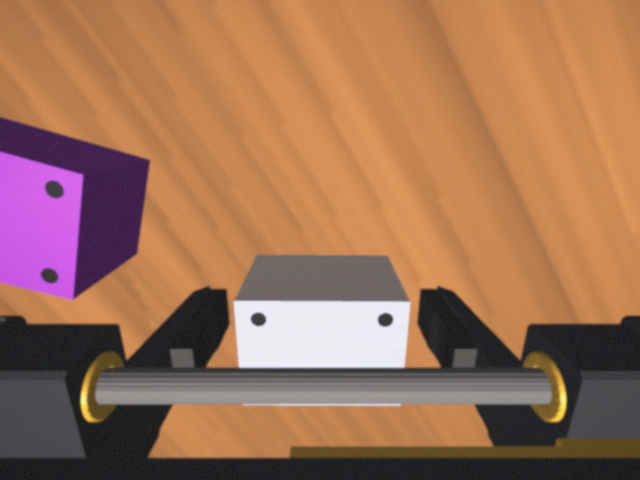

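The block sits centred between the open jaws (top face columns 235–409), and its visible side, at rows 256–300, is plain. I'll close on it.

Call:
{"method": "send_rows", "body": {
  "series": [
    {"delta_pos": [0,-0.15,0.1],"turn": -0.2,"jaw": 0},
    {"delta_pos": [0,-0.15,0.1],"turn": -0.2,"jaw": 1},
    {"delta_pos": [0,-0.15,0.1],"turn": -0.2,"jaw": 1},
    {"delta_pos": [0,-0.15,0.1],"turn": -0.2,"jaw": 1},
    {"delta_pos": [0,-0.15,0.1],"turn": -0.2,"jaw": 1},
    {"delta_pos": [0,-0.15,0.1],"turn": -0.2,"jaw": 1}
  ],
  "force": 40
}}

```text
clock: 2.87
tool_pos: [0.543, -0.2077, 0.015]
eef_rot: [0.961, -0.277, 0.0, 0.0]
contact_force: [0.4, 0.6, 1.5]
opening: 0.678
```

Run:
```python
from h import *
go([0.542,-0.2085,0.015],-32.2)
# gauge refine: project model to top image
im=cv2.imread("pics/top0.png")
P=vision.camera_params("top")
def draw(cx,cy,yaw):
    o=im.copy();o=cv2.resize(o[204:284,298:378],None,fx=7,fy=7,interpolation=cv2.INTER_CUBIC)
    c,s=np.cos(np.radians(yaw)),np.sin(np.radians(yaw))
    T=lambda x,y,z:tuple(int(v) for v in ((proj("top",[cx+c*x-s*y,cy+s*x+c*y,z],P)-[298,204]+.5)*7))
    for (a,b,z) in ((.065,.045,.012),(.025,.010,.081)):
        q=[T(i*a,j*b,z) for i,j in((1,1),(1,-1),(-1,-1),(-1,1))]
        cv2.polylines(o,[np.array(q)],True,(0,255,0),1)
    cv2.line(o,T(0,.03,.065),T(0,-.03,.065),(0,0,255),1)
    return o
cv2.imwrite("pics/g1.png",draw(.5784,.1577,6.2))
```

```text
delta [-0.04  0.12 -0.  ] turn 0.08976184960349087 curyaw -32.11 tilt [ 4.e-04 -2.e-04 -1.e+00] q7 -0.667 t 2.8667
```

View pics/g1.png

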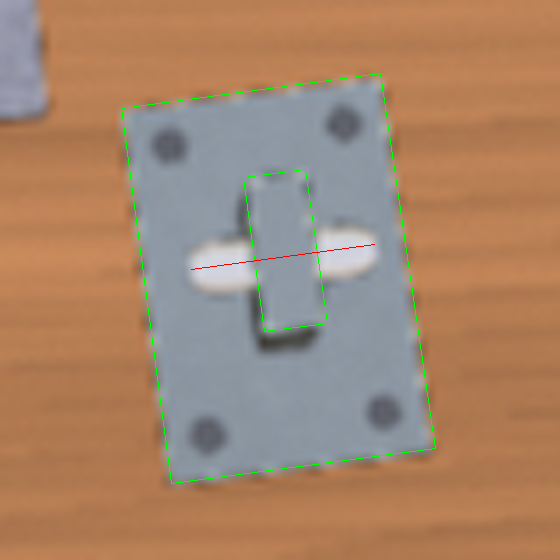

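Call:
{"method": "send_rows", "body": {
  "series": [
    {"delta_pos": [0,0,-3],"turn": 0,"jaw": 1},
    {"delta_pos": [0,0,-6.5],"turn": 0,"jaw": 1},
    {"delta_pos": [0,0,-10],"turn": 0,"jaw": 1},
    {"delta_pos": [0,0,-13.5],"turn": 0,"jaw": 1}
  ]
}}

```text
clock: 3.2
tool_pos: [0.5416, -0.2074, 0.1504]
eef_rot: [0.961, -0.276, -0.001, 0.0]
contact_force: [0.9, -1.3, -3.2]
opening: 0.679
```

Run:
```python
from h import *
go([0.5711,0.2243,0.16],6.2); s=r.get_state(); print(s["opening"],s["contact_force"],s["tool_pos"])
```

```text
delta [-20.45 -38.13  -0.94] turn -38.30256054439943 curyaw -32.1 tilt [-2.5e-03  6.0e-04 -1.0e+00] q7 -0.597 t 3.2
0.6789224695884842 [ 0.90181857 -1.27578538 -3.23862667] [ 0.54164005 -0.20737568  0.15039015]
```

Call:
{"method": "send_rows", "body": {
  "series": [
    {"delta_pos": [-20.4,-38.1,-1],"turn": -38.3,"jaw": 1},
    {"delta_pos": [-20.4,-38.1,-1],"turn": -38.3,"jaw": 1},
    {"delta_pos": [-20.4,-38.1,-1],"turn": -38.3,"jaw": 1},
    {"delta_pos": [-20.4,-38.1,-1],"turn": -38.3,"jaw": 1},
    {"delta_pos": [-20.4,-38.1,-1],"turn": -38.3,"jaw": 1},
    {"delta_pos": [-20.4,-38.1,-1],"turn": -38.3,"jaw": 1},
    {"delta_pos": [-20.4,-38.1,-1],"turn": -38.3,"jaw": 1},
    {"delta_pos": [-20.4,-38.1,-1],"turn": -38.3,"jaw": 1}
  ]
}}

```text
clock: 3.87
tool_pos: [0.5648, 0.1263, 0.1568]
eef_rot: [0.999, 0.054, -0.001, 0.0]
contact_force: [1.1, -0.7, -3.2]
opening: 0.679
```

Run:
```python
from h import *
go([0.5711,0.2243,0.16],6.2); s=r.get_state(); print(s["opening"],s["contact_force"],s["tool_pos"],s["q"].round(2))
P=vision.camera_params("wrist")
w=vision.snapshot("wrist");cv2.imwrite("pics/w3.png",w)
np.savez("w3.npz",K=P["intrinsics"],E=P["extrinsics"])
```

```text
delta [ 1.68 -9.68 -0.33] turn -0.01417658254118237 curyaw 6.19 tilt [-1.9e-03 -9.0e-04 -1.0e+00] q7 -0.627 t 3.8667
0.6793345321237505 [ 1.13363835 -0.66074773 -3.19693437] [0.56480141 0.12627859 0.15680498] [-0.06  0.78 -0.41  1.78  0.46  0.68 -0.63]
```

View pics/w3.png

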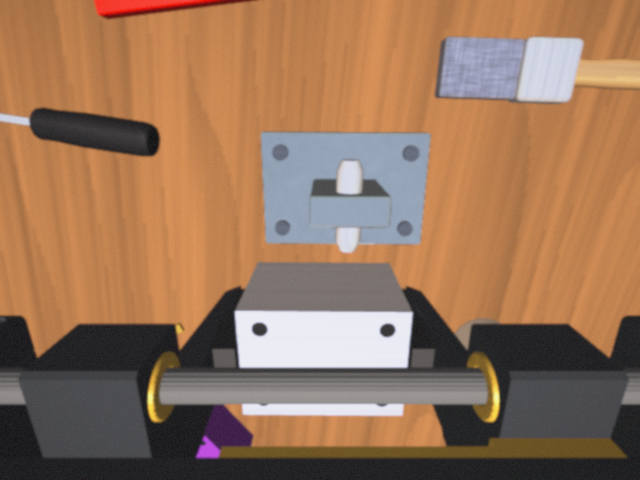

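Run:
```python
from h import *
z=np.load("w3.npz");P=dict(intrinsics=z["K"],extrinsics=z["E"])
b=np.array([(262,133),(430,132),(421,244),(265,243)],float)
p=np.array([ray("wrist",x,0.012,P) for x in b]);print(p.round(4),p.mean(0))
b=np.array([(313,195),(388,194),(390,226),(310,226)],float)
p=np.array([ray("wrist",x,0.081,P) for x in b]);print(p.round(4),p.mean(0))
b=np.array([(349,172),(347,238)],float)
p=np.array([ray("wrist",x,0.065,P) for x in b]);print(p.round(4),p.mean(0))
go([0.571,0.2243,0.16],6.2)
```

```text
[[0.511  0.1938 0.012 ]
 [0.6371 0.2082 0.012 ]
 [0.6477 0.1193 0.012 ]
 [0.5183 0.1061 0.012 ]] [0.5785185  0.15684023 0.012     ]
[[0.5546 0.1647 0.081 ]
 [0.5993 0.1702 0.081 ]
 [0.6038 0.1506 0.081 ]
 [0.5547 0.1452 0.081 ]] [0.5781208  0.15770317 0.081     ]
[[0.5757 0.1786 0.065 ]
 [0.5801 0.1349 0.065 ]] [0.5779103  0.15674192 0.065     ]
delta [ 1.6  -8.23 -0.08] turn 0.7109342957734839 curyaw 6.91 tilt [ 0.002   0.0131 -0.9999] q7 -0.629 t 3.9167
```

Call:
{"method": "send_rows", "body": {
  "series": [
    {"delta_pos": [1.6,-8.2,0],"turn": 0.3,"jaw": 1},
    {"delta_pos": [1.6,-8.2,0],"turn": 0.3,"jaw": 1},
    {"delta_pos": [1.6,-8.2,0],"turn": 0.3,"jaw": 1},
    {"delta_pos": [1.6,-8.2,0],"turn": 0.3,"jaw": 1},
    {"delta_pos": [1.6,-8.2,0],"turn": 0.3,"jaw": 1}
  ]
}}

```text
clock: 4.33
tool_pos: [0.572, 0.2071, 0.1566]
eef_rot: [0.999, 0.052, -0.001, 0.001]
contact_force: [-0.3, -1.2, -3.6]
opening: 0.676
```

Run:
```python
from h import *
go([0.5711,0.2238,0.058],6.2); s=r.get_state(); print(s["opening"],s["contact_force"],s["tool_pos"],np.abs(s["qd"]).max())
```

```text
delta [ 0.1  -1.69  9.85] turn -0.274453921091137 curyaw 5.93 tilt [-0.0018 -0.0022 -1.    ] q7 -0.717 t 4.3333
0.6759145859627915 [-0.28332649 -1.21138324 -3.56599219] [0.57203652 0.20714933 0.15657673] 0.03375179490359824
```

Call:
{"method": "send_rows", "body": {
  "series": [
    {"delta_pos": [0.1,-1.7,0],"turn": -0.3,"jaw": 1},
    {"delta_pos": [0.1,-1.7,2.5],"turn": -0.3,"jaw": 1},
    {"delta_pos": [0.1,-1.7,5.5],"turn": -0.3,"jaw": 1},
    {"delta_pos": [0.1,-1.7,8.5],"turn": -0.3,"jaw": 1},
    {"delta_pos": [0.1,-1.7,9.8],"turn": -0.3,"jaw": 1},
    {"delta_pos": [0.1,-1.7,9.8],"turn": -0.3,"jaw": 1},
    {"delta_pos": [0.1,-1.7,9.8],"turn": -0.3,"jaw": 1}
  ]
}}

```text
clock: 4.92
tool_pos: [0.5721, 0.2237, 0.0593]
eef_rot: [0.999, 0.053, -0.0, 0.001]
contact_force: [-0.1, 0.2, -2.5]
opening: 0.68
```

Run:
```python
from h import *
go([0.5711,0.2238,0.058],6.2); s=r.get_state(); print(s["opening"],s["contact_force"],s["tool_pos"],np.abs(s["qd"]).max())
P=vision.camera_params("wrist")
w=vision.snapshot("wrist");cv2.imwrite("pics/w4.png",w)
w=vision.snapshot("scene");cv2.imwrite("pics/s4.png",cv2.resize(w[190:320,220:400],None,fx=4,fy=4,interpolation=cv2.INTER_CUBIC))
```

```text
delta [-0.1  -0.02  0.13] turn -0.09959794154860901 curyaw 6.1 tilt [-9.0e-04 -1.2e-03 -1.0e+00] q7 -0.799 t 4.9167
0.6801054133020279 [-0.0564957   0.2278346  -2.54790624] [0.57212414 0.22372632 0.05933828] 0.03908037528297007
```

View pics/s4.png

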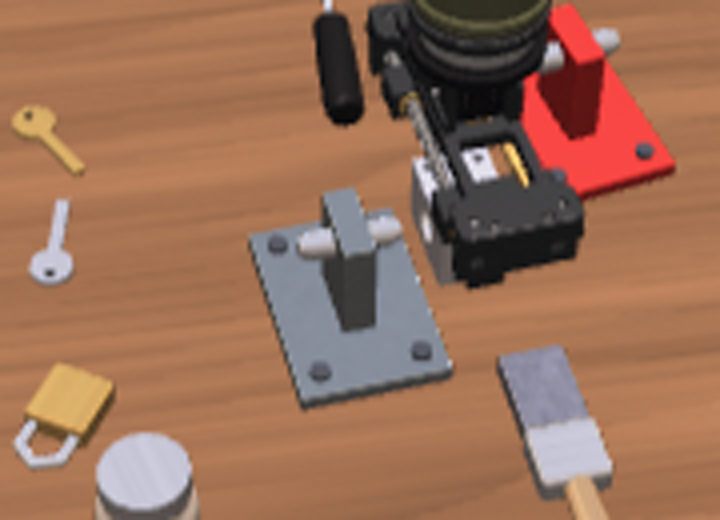

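View pics/w4.png

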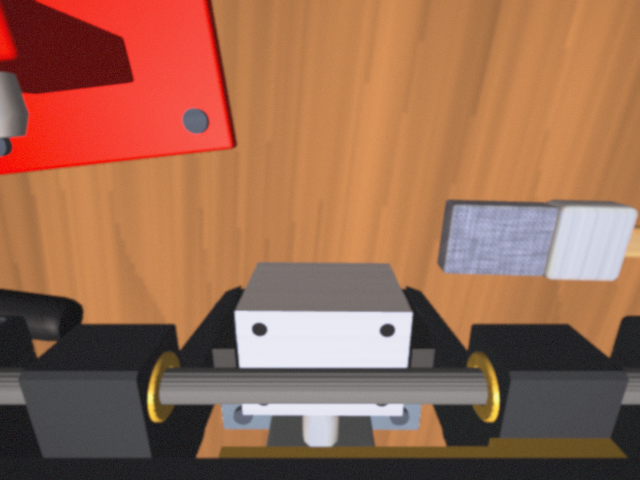

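The scene view shows a dark hole in the face towards the left plug, at crop (428,228). The wrist view shows the plug at column 320, in line with the block's middle at 323. I'll push along tool +y.

Call:
{"method": "send_rows", "body": {
  "series": [
    {"delta_pos": [-0.1,0.5,0.1],"turn": -0.1,"jaw": 1},
    {"delta_pos": [-0.1,1.0,0.1],"turn": -0.1,"jaw": 1},
    {"delta_pos": [-0.1,1.4,0.1],"turn": -0.1,"jaw": 1},
    {"delta_pos": [-0.1,1.8,0.1],"turn": -0.1,"jaw": 1},
    {"delta_pos": [-0.1,2.2,0.1],"turn": -0.1,"jaw": 1},
    {"delta_pos": [-0.1,2.2,0.1],"turn": -0.1,"jaw": 1}
  ]
}}

```text
clock: 5.52
tool_pos: [0.5738, 0.2012, 0.0585]
eef_rot: [0.999, 0.054, 0.0, 0.001]
contact_force: [0.4, -1.0, -3.9]
opening: 0.675
```

Run:
```python
from h import *
go([0.5783-0.00346,0.1572+0.0318,0.058],6.2); s=r.get_state(); print(s["opening"],s["contact_force"],s["tool_pos"],s["moment"])
```

```text
delta [-0.03  1.23  0.06] turn -0.013444539283625545 curyaw 6.19 tilt [ 2.0e-04 -1.5e-03 -1.0e+00] q7 -0.777 t 5.5167
0.6749192577613725 [ 0.35489269 -0.97987068 -3.90017597] [0.57380651 0.20123152 0.05854373] [-0.08836501 -0.09381594  0.04082031]
```

Call:
{"method": "send_rows", "body": {
  "series": [
    {"delta_pos": [0,0.4,0.05],"turn": 0,"jaw": 1},
    {"delta_pos": [0,0.7,0.05],"turn": 0,"jaw": 1},
    {"delta_pos": [0,0.9,0.05],"turn": 0,"jaw": 1},
    {"delta_pos": [0,1.1,0.05],"turn": 0,"jaw": 1},
    {"delta_pos": [0,1.1,0.05],"turn": 0,"jaw": 1}
  ]
}}

```text
clock: 5.93
tool_pos: [0.5747, 0.1915, 0.0579]
eef_rot: [0.999, 0.055, -0.0, 0.0]
contact_force: [-0.5, 0.3, -3.8]
opening: 0.675
```

Run:
```python
from h import *
go([0.5783-0.00346,0.1572+0.0318,0.058],6.2); s=r.get_state(); print(s["opening"],s["contact_force"],s["tool_pos"],s["moment"])
```

```text
delta [-0.01  0.25 -0.01] turn 0.053419598109428534 curyaw 6.25 tilt [-1.e-04 -7.e-04 -1.e+00] q7 -0.766 t 5.9333
0.6749606432952072 [-0.49272159  0.26640218 -3.83985343] [0.5747065  0.19146899 0.05785664] [-0.09475952 -0.13540091  0.00638951]
```

Call:
{"method": "send_rows", "body": {
  "series": [
    {"delta_pos": [0,0.2,0],"turn": 0,"jaw": 1},
    {"delta_pos": [0,0.35,0],"turn": 0,"jaw": 1},
    {"delta_pos": [0,0.45,0],"turn": 0,"jaw": 1},
    {"delta_pos": [0,0.45,0],"turn": 0,"jaw": 1}
  ]
}}

```text
clock: 6.27
tool_pos: [0.5749, 0.1898, 0.058]
eef_rot: [0.998, 0.055, 0.0, -0.002]
contact_force: [-1.1, 5.0, -5.5]
opening: 0.678
```

Run:
```python
from h import *
go([0.5783-0.00346,0.1572+0.0318,0.058],6.2); s=r.get_state(); print(s["opening"],s["contact_force"],s["tool_pos"],s["moment"])
w=vision.snapshot("scene");cv2.imwrite("pics/s5.png",cv2.resize(w[210:290,260:370],None,fx=7,fy=7,interpolation=cv2.INTER_CUBIC))
```

```text
delta [-0.01  0.08 -0.  ] turn 0.15609715201266283 curyaw 6.36 tilt [ 2.0e-04  3.1e-03 -1.0e+00] q7 -0.761 t 6.2667
0.6775949221506451 [-1.10562869  5.00218962 -5.46488736] [0.57487487 0.18977491 0.05798999] [ 0.91110462  0.04767703 -0.05249012]
```

View pics/s5.png

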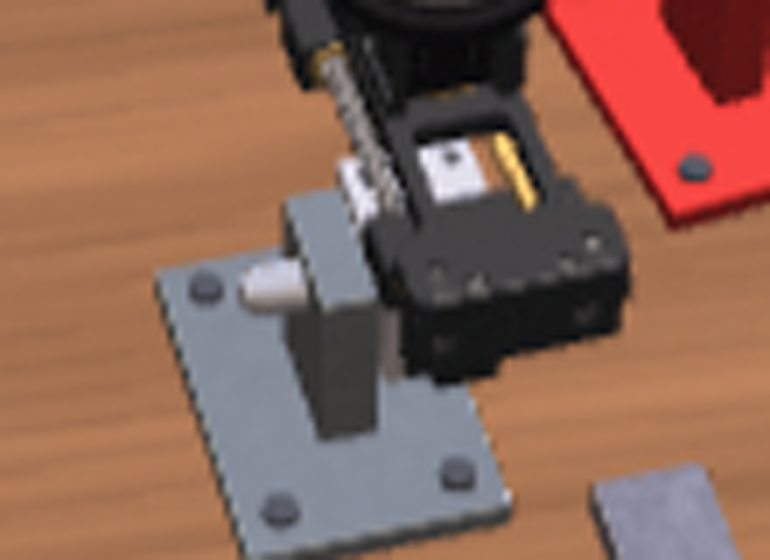

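Call:
{"method": "send_rows", "body": {
  "series": [
    {"delta_pos": [0,0.15,0],"turn": 0,"jaw": 1},
    {"delta_pos": [0,0.3,0],"turn": 0,"jaw": 1},
    {"delta_pos": [0,0.3,0],"turn": 0,"jaw": 1},
    {"delta_pos": [0,0.3,0],"turn": 0,"jaw": 1},
    {"delta_pos": [0,0.3,0],"turn": 0,"jaw": 1}
  ]
}}

```text
clock: 6.73
tool_pos: [0.5749, 0.1898, 0.0581]
eef_rot: [0.998, 0.056, 0.0, -0.004]
contact_force: [-1.2, 10.1, -7.4]
opening: 0.679
```

Run:
```python
from h import *
go([0.5783-0.00346,0.1572+0.0318,0.058],6.2); s=r.get_state(); print(s["opening"],s["contact_force"],s["tool_pos"],s["moment"])
```

```text
delta [-0.01  0.08  0.01] turn 0.2505294953990642 curyaw 6.45 tilt [ 5.0e-04  7.2e-03 -1.0e+00] q7 -0.758 t 6.7333
0.6792292083748919 [-1.15735294 10.14566823 -7.43447795] [0.57487459 0.18983942 0.05808066] [ 1.82907522  0.14446505 -0.06067592]
```

The block is home. The force rose from 5 to 10 N with no motion, and the TCP is 32.8 mm from the stand's centre against about 32 expected. I'll pull it off now. Then I'll roll the block in the jaws over the post's narrow end edge, where there is no plug.

Call:
{"method": "send_rows", "body": {
  "series": [
    {"delta_pos": [0,-1.0,0],"turn": 0,"jaw": 1},
    {"delta_pos": [0,-2.0,0],"turn": 0,"jaw": 1},
    {"delta_pos": [0,-3.2,0],"turn": 0,"jaw": 1},
    {"delta_pos": [0,-4.5,0],"turn": 0,"jaw": 1},
    {"delta_pos": [0,-5.5,0],"turn": 0,"jaw": 1},
    {"delta_pos": [0,-5.5,-3],"turn": 0,"jaw": 1},
    {"delta_pos": [0,-5.5,-7],"turn": 0,"jaw": 1},
    {"delta_pos": [0,-5.5,-11],"turn": 0,"jaw": 1}
  ]
}}

```text
clock: 7.4
tool_pos: [0.5681, 0.24, 0.1682]
eef_rot: [0.998, 0.056, -0.002, 0.001]
contact_force: [1.3, -0.0, -3.7]
opening: 0.678
```

```bash
cat >> h.py <<'E'
G=np.array([0.5783,0.1572]);gx=np.array([0.9942,0.1080]);gy=np.array([-0.108,0.9942])
def gp(xg,yg,z): return np.r_[G+gx*xg+gy*yg,z]
E
python3 - <<'E'
from h import *
go(gp(-0.10,0,0.17),96.2); s=r.get_state(); print(s["opening"],s["contact_force"],s["tool_pos"],s["q"].round(2))
E
```

```text
delta [-9.91  8.31 -0.14] turn -89.81840084308772 curyaw 6.38 tilt [-0.003  -0.0016 -1.    ] q7 -0.743 t 7.4
0.6776143524548801 [ 1.26222845 -0.02116435 -3.72843234] [0.56809109 0.24002296 0.16820723] [-0.25  0.8  -0.41  1.66  0.42  0.78 -0.74]
```

Call:
{"method": "send_rows", "body": {
  "series": [
    {"delta_pos": [-9.9,8.3,0],"turn": -90,"jaw": 1},
    {"delta_pos": [-9.9,8.3,0],"turn": -90,"jaw": 1},
    {"delta_pos": [-9.9,8.3,0],"turn": -90,"jaw": 1},
    {"delta_pos": [-9.9,8.3,0],"turn": -90,"jaw": 1},
    {"delta_pos": [-9.9,8.3,0],"turn": -90,"jaw": 1},
    {"delta_pos": [-9.9,8.3,0],"turn": -90,"jaw": 1},
    {"delta_pos": [-9.9,8.3,0],"turn": -90,"jaw": 1},
    {"delta_pos": [-9.9,8.3,0],"turn": -90,"jaw": 1}
  ]
}}

```text
clock: 8.07
tool_pos: [0.4803, 0.1464, 0.1683]
eef_rot: [0.848, 0.529, 0.0, 0.0]
contact_force: [-0.2, 0.4, -4.6]
opening: 0.678
```

Run:
```python
from h import *
go(gp(-0.10,0,0.17),96.2); s=r.get_state(); print(s["opening"],s["contact_force"],s["tool_pos"],s["q"].round(2))
```

```text
delta [-0.06 -0.13 -0.17] turn -32.259540505504134 curyaw 63.94 tilt [ 9.e-04 -5.e-04 -1.e+00] q7 -0.015 t 8.0667
0.6780243381420697 [-0.20234027  0.43490813 -4.5641658 ] [0.48031009 0.14641865 0.16827935] [ 0.02  0.73 -0.67  2.    0.74  0.67 -0.02]
```

Call:
{"method": "send_rows", "body": {
  "series": [
    {"delta_pos": [-0.1,-0.1,0],"turn": -32.2,"jaw": 1},
    {"delta_pos": [-0.1,-0.1,0],"turn": -32.2,"jaw": 1},
    {"delta_pos": [-0.1,-0.1,0],"turn": -32.2,"jaw": 1},
    {"delta_pos": [-0.1,-0.1,0],"turn": -32.2,"jaw": 1},
    {"delta_pos": [-0.1,-0.1,0],"turn": -32.2,"jaw": 1},
    {"delta_pos": [-0.1,-0.1,0],"turn": -32.2,"jaw": 1},
    {"delta_pos": [-0.1,-0.1,0],"turn": -32.2,"jaw": 1}
  ]
}}

```text
clock: 8.65
tool_pos: [0.4789, 0.1459, 0.168]
eef_rot: [0.671, 0.741, -0.0, 0.0]
contact_force: [0.2, 0.2, -4.1]
opening: 0.677
```

Run:
```python
from h import *
go(gp(-0.041,0,0.102),96.2); s=r.get_state(); print(s["opening"],s["contact_force"],s["tool_pos"],s["q"].round(2))
P=vision.camera_params("wrist")
w=vision.snapshot("wrist");cv2.imwrite("pics/w6.png",w)
np.savez("w6.npz",K=P["intrinsics"],E=P["extrinsics"])
```

```text
delta [0.11 5.91 6.6 ] turn -0.5311485572887875 curyaw 95.67 tilt [ 2.e-04 -2.e-04 -1.e+00] q7 0.427 t 8.65
0.6768577278253877 [ 0.24152648  0.23012626 -4.11885807] [0.47886827 0.14586309 0.16797175] [ 0.1   0.78 -0.81  2.    0.85  0.75  0.43]
```

View pics/w6.png

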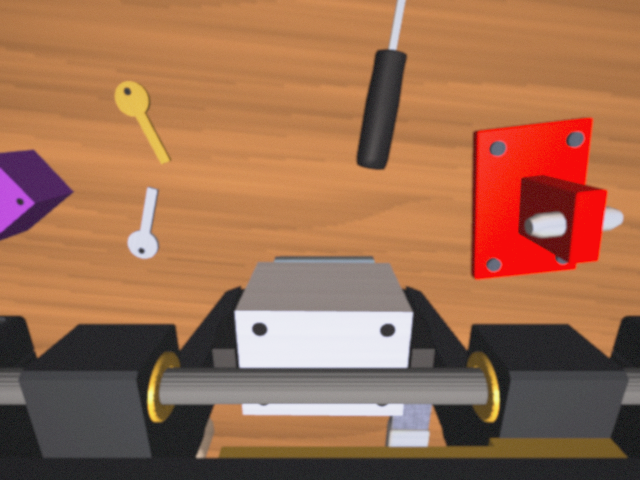

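Call:
{"method": "send_rows", "body": {
  "series": [
    {"delta_pos": [0.1,3,1],"turn": -0.5,"jaw": 1},
    {"delta_pos": [0.1,5.9,3],"turn": -0.5,"jaw": 1},
    {"delta_pos": [0.1,5.9,5.2],"turn": -0.5,"jaw": 1},
    {"delta_pos": [0.1,5.9,6.4],"turn": -0.5,"jaw": 1},
    {"delta_pos": [0.1,5.9,6.6],"turn": -0.5,"jaw": 1},
    {"delta_pos": [0.1,5.9,6.6],"turn": -0.5,"jaw": 1},
    {"delta_pos": [0.1,5.9,6.6],"turn": -0.5,"jaw": 1}
  ],
  "force": 12
}}

```text
clock: 9.28
tool_pos: [0.5369, 0.1531, 0.1028]
eef_rot: [0.667, 0.745, 0.0, 0.0]
contact_force: [0.0, 0.8, -3.2]
opening: 0.681
```

Run:
```python
from h import *
s=r.get_state(); print(s["opening"],s["contact_force"],s["tool_pos"])
d=np.array([gx@(s["tool_pos"][:2]-G),gy@(s["tool_pos"][:2]-G)]);print("xg,yg",d.round(4))
go(gp(-0.041,0,0.096),96.2)
for th in (15,30,45,60,75,90):
    f=np.radians(34.8+th); print(th, "dy",round((-25-28*np.sin(f)+25+16)/10,2),"dz",round((23-28*np.cos(f))/10,2))
```

```text
0.6808529852714652 [ 0.01772652  0.83574129 -3.22984672] [0.53692828 0.15308278 0.10279496]
xg,yg [-0.0416  0.0004]
delta [-0.04  0.06  0.68] turn 0.13338508451136022 curyaw 96.33 tilt [ 3.e-04  2.e-04 -1.e+00] q7 0.456 t 9.2833
15 dy -0.54 dz 0.49
30 dy -0.93 dz 1.11
45 dy -1.16 dz 1.8
60 dy -1.19 dz 2.53
75 dy -1.03 dz 3.25
90 dy -0.7 dz 3.9
```

Call:
{"method": "send_rows", "body": {
  "series": [
    {"delta_pos": [0,0.06,0.4],"turn": 0,"jaw": 1},
    {"delta_pos": [0,0.06,0.68],"turn": 0,"jaw": 1},
    {"delta_pos": [0,-0.2,0.9],"turn": 0,"jaw": 1},
    {"delta_pos": [0,-0.48,1.17],"turn": 0,"jaw": 1},
    {"delta_pos": [0,-0.7,1.45],"turn": 0,"jaw": 1},
    {"delta_pos": [0,-0.87,1.79],"turn": 0,"jaw": 1},
    {"delta_pos": [0,-0.87,1.79],"turn": 0,"jaw": 1}
  ]
}}

```text
clock: 9.87
tool_pos: [0.5282, 0.1519, 0.084]
eef_rot: [0.667, 0.745, 0.0, -0.0]
contact_force: [0.7, -0.1, 1.9]
opening: 0.678
```

Run:
```python
from h import *
s=r.get_state(); print(s["opening"],s["contact_force"],s["tool_pos"],s["moment"])
d=np.array([gx@(s["tool_pos"][:2]-G),gy@(s["tool_pos"][:2]-G)]);print("xg,yg",d.round(4))
w=vision.snapshot("wrist");cv2.imwrite("pics/w7.png",w)
w=vision.snapshot("scene");cv2.imwrite("pics/s7.png",cv2.resize(w[200:280,250:360],None,fx=7,fy=7,interpolation=cv2.INTER_CUBIC))
```

```text
0.6781910981726225 [ 0.69067509 -0.05651556  1.85036407] [0.52817662 0.15194658 0.08403296] [ 0.14461279 -0.45617949  0.07621523]
xg,yg [-0.0504  0.0002]
```

View pics/w7.png

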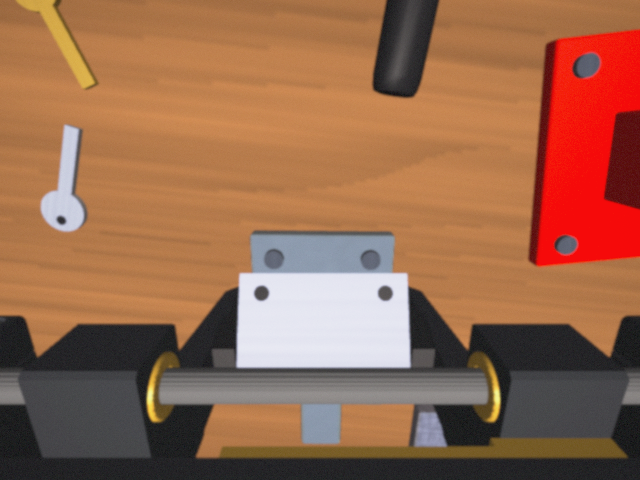

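View pics/s7.png

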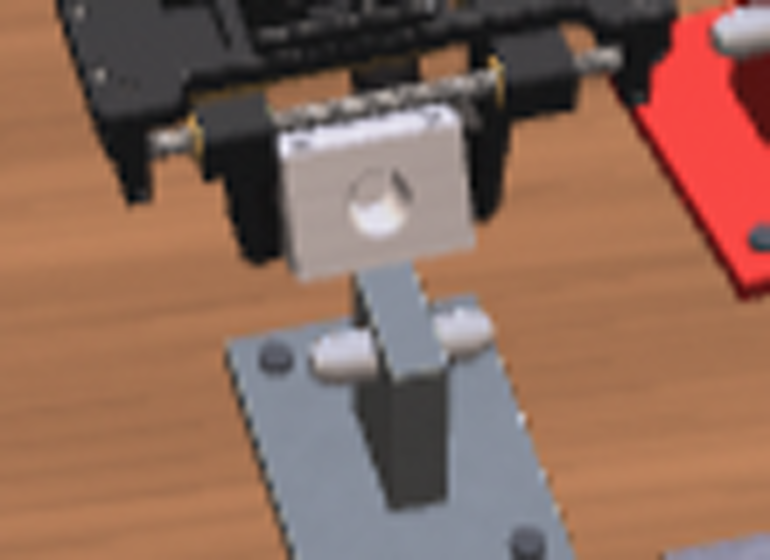

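It works: the scene crop shows the hole (380,205) tilting up over the post's end, with about 5 N of contact. I'll continue along the arc.

Call:
{"method": "send_rows", "body": {
  "series": [
    {"delta_pos": [0,-0.13,0.35],"turn": 0,"jaw": 1},
    {"delta_pos": [0,-0.23,0.69],"turn": 0,"jaw": 1},
    {"delta_pos": [0,-0.27,1.05],"turn": 0,"jaw": 1},
    {"delta_pos": [0,-0.26,1.42],"turn": 0,"jaw": 1},
    {"delta_pos": [0,-0.2,1.8],"turn": 0,"jaw": 1},
    {"delta_pos": [0,-0.1,2.14],"turn": 0,"jaw": 1},
    {"delta_pos": [0,-0.1,2.14],"turn": 0,"jaw": 1}
  ]
}}

```text
clock: 10.55
tool_pos: [0.5256, 0.1508, 0.061]
eef_rot: [0.667, 0.745, -0.002, -0.001]
contact_force: [-4.1, 0.3, -4.4]
opening: 0.678
```

Run:
```python
from h import *
s=r.get_state(); print(s["opening"],s["contact_force"],s["tool_pos"],s["moment"])
d=np.array([gx@(s["tool_pos"][:2]-G),gy@(s["tool_pos"][:2]-G)]);print("xg,yg",d.round(4))
w=vision.snapshot("wrist");cv2.imwrite("pics/w8.png",w)
w=vision.snapshot("scene");cv2.imwrite("pics/s8.png",cv2.resize(w[200:280,250:360],None,fx=7,fy=7,interpolation=cv2.INTER_CUBIC))
```

```text
0.6779332271607238 [-4.0869895  0.3055845 -4.3695299] [0.52557991 0.15083925 0.06100559] [ 0.22885846  0.5895553  -0.04562362]
xg,yg [-0.0531 -0.0006]
```

View pics/w8.png

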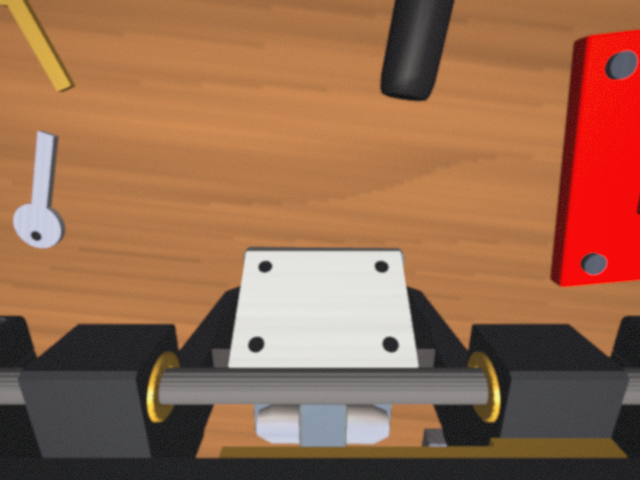

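View pics/s8.png

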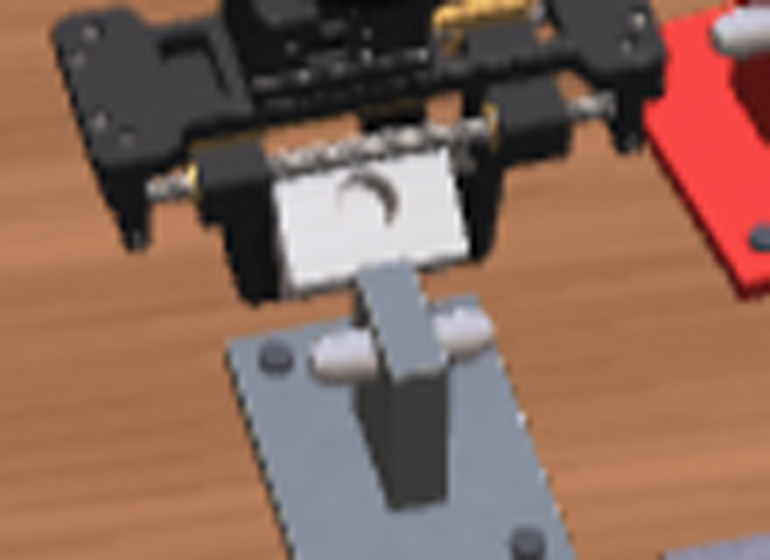

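Call:
{"method": "send_rows", "body": {
  "series": [
    {"delta_pos": [0,0.1,0.3],"turn": 0,"jaw": 1},
    {"delta_pos": [0,0.3,0.65],"turn": 0,"jaw": 1},
    {"delta_pos": [0,0.5,0.8],"turn": 0,"jaw": 1},
    {"delta_pos": [0,0.7,0.9],"turn": 0,"jaw": 1},
    {"delta_pos": [0,0.85,0.9],"turn": 0,"jaw": 1},
    {"delta_pos": [0,0.85,0.9],"turn": 0,"jaw": 1}
  ]
}}

```text
clock: 11.15
tool_pos: [0.5337, 0.1516, 0.0524]
eef_rot: [0.667, 0.745, -0.002, -0.001]
contact_force: [-5.8, 0.5, -6.3]
opening: 0.679
```

Run:
```python
from h import *
s=r.get_state(); print(s["opening"],s["contact_force"],s["tool_pos"],s["moment"])
d=np.array([gx@(s["tool_pos"][:2]-G),gy@(s["tool_pos"][:2]-G)]);print("xg,yg",d.round(4))
w=vision.snapshot("wrist");cv2.imwrite("pics/w9.png",w)
```

```text
0.6785367845032462 [-5.81831416  0.48859197 -6.28595065] [0.5337315  0.15164107 0.05244532] [ 0.1718788   1.0493171  -0.02904574]
xg,yg [-0.0449 -0.0007]
```

View pics/w9.png

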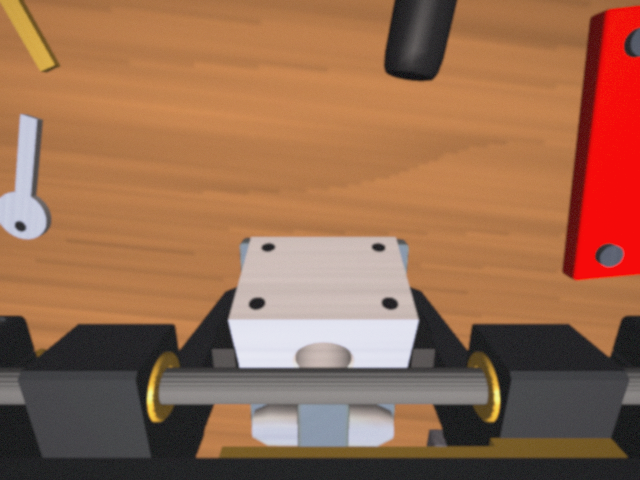

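```bash
cat >> h.py <<'E'
def tilt(c):
    """c: px of far-left, far-right, near-right, near-left corners of screw face (60x44) -> angle of face vs vertical in tool frame"""
    P=vision.camera_params("wrist");s=r.get_state();Rt=R.from_quat(s["eef_rot"]).as_matrix()
    o=np.array([(-30,-22,0),(30,-22,0),(30,22,0),(-30,22,0)],float)/1000
    ok,rv,tv=cv2.solvePnP(o,np.array(c,float),P["intrinsics"],None)
    Rc=cv2.Rodrigues(rv)[0]; E=P["extrinsics"]; Rw=E[:3,:3].T@Rc; pw=E[:3,:3].T@(tv[:,0]-E[:3,3])
    up=-Rw[:,1]*1 # along face 'far' direction
    v=Rw[:,1] # near edge direction = toward hole side
    print("face v in tool",(Rt.T@v).round(3),"angle from up deg",np.degrees(np.arccos(v[2])).round(1),"centre in tool mm",(Rt.T@(pw-s["tool_pos"])*1000).round(1))
E
python3 - <<'E'
from h import *
tilt([(245,237),(398,237),(418,320),(229,320)])
w=cv2.imread("pics/w9.png");cv2.imwrite("pics/w9c.png",cv2.resize(w[220:380,210:440],None,fx=3.4,fy=3.4,interpolation=cv2.INTER_CUBIC))
E
```

```text
face v in tool [ 0.018  0.317 -0.948] angle from up deg 18.8 centre in tool mm [  0.  -29.2 -16.7]
```

View pics/w9c.png

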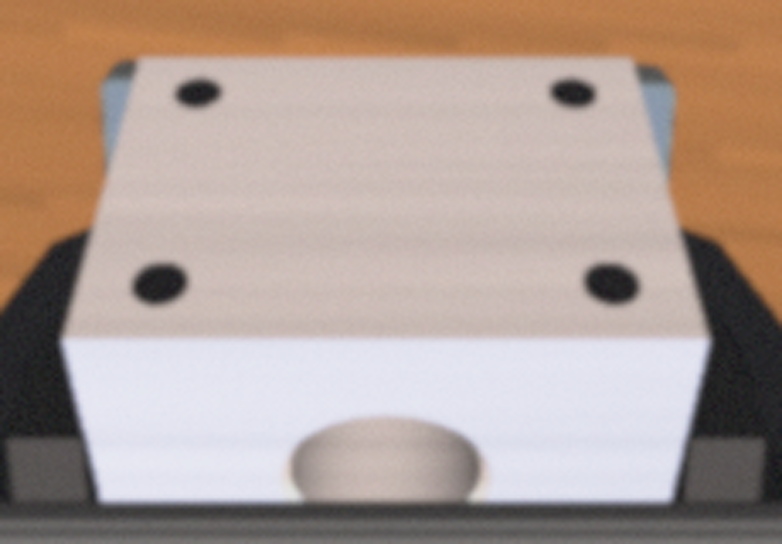

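The hole is now near the top, but solvePnP puts the block about 19° short of level and shifted about 8 mm in the jaws. With that tilt, setting it down on an open spot lets it drop flat on its blank side, and then I'll re-grip it centred. I'll back away from the post first.

Call:
{"method": "send_rows", "body": {
  "series": [
    {"delta_pos": [0,0,0],"turn": 0,"jaw": 1},
    {"delta_pos": [0,-1,0],"turn": 0,"jaw": 1},
    {"delta_pos": [0,-2.5,0],"turn": 0,"jaw": 1},
    {"delta_pos": [0,-4,-2],"turn": 0,"jaw": 1},
    {"delta_pos": [0,-4,-5.5],"turn": 0,"jaw": 1},
    {"delta_pos": [0,-4,-9],"turn": 0,"jaw": 1},
    {"delta_pos": [0,-4,-12],"turn": 0,"jaw": 1}
  ],
  "force": 30
}}

```text
clock: 11.78
tool_pos: [0.4971, 0.148, 0.1755]
eef_rot: [0.667, 0.745, 0.001, 0.0]
contact_force: [1.1, 0.4, -3.2]
opening: 0.68
```

Run:
```python
from h import *
s=r.get_state(); print(s["opening"],s["contact_force"],s["tool_pos"],s["q"].round(2))
go([0.48,-0.30,0.16],48)
w=vision.snapshot("wrist");cv2.imwrite("pics/w10.png",w)
print(proj("top",[.48,-.3,0]))
```

```text
0.6797559255587791 [ 1.07176202  0.424262   -3.23756248] [0.49708613 0.14800335 0.17550839] [ 0.11  0.78 -0.83  1.94  0.82  0.79  0.49]
delta [-44.34  -6.6    1.54] turn 48.28037555592786 curyaw 96.28 tilt [ 1.4e-03  2.0e-04 -1.0e+00] q7 0.488 t 11.7833
[530.7463474  279.88620241]
```

View pics/w10.png

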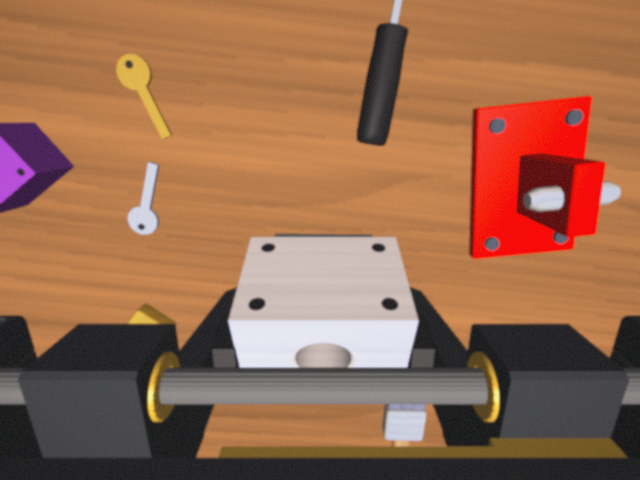

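Call:
{"method": "send_rows", "body": {
  "series": [
    {"delta_pos": [-44.3,-6.6,1.5],"turn": 48.3,"jaw": 1},
    {"delta_pos": [-44.3,-6.6,1.5],"turn": 48.3,"jaw": 1},
    {"delta_pos": [-44.3,-6.6,1.5],"turn": 48.3,"jaw": 1},
    {"delta_pos": [-44.3,-6.6,1.5],"turn": 48.3,"jaw": 1},
    {"delta_pos": [-44.3,-6.6,1.5],"turn": 48.3,"jaw": 1},
    {"delta_pos": [-44.3,-6.6,1.5],"turn": 48.3,"jaw": 1},
    {"delta_pos": [-44.3,-6.6,1.5],"turn": 48.3,"jaw": 1},
    {"delta_pos": [-44.3,-6.6,1.5],"turn": 48.3,"jaw": 1}
  ]
}}

```text
clock: 12.5
tool_pos: [0.4839, -0.1877, 0.1626]
eef_rot: [0.914, 0.405, 0.0, 0.001]
contact_force: [1.3, 0.1, -3.8]
opening: 0.676
```

Run:
```python
from h import *
go([0.48,-0.30,0.16],48)
```

```text
delta [-8.58  7.26  0.28] turn -0.26442494483299583 curyaw 47.74 tilt [ 0.0014 -0.0016 -1.    ] q7 0.404 t 12.5
```

Call:
{"method": "send_rows", "body": {
  "series": [
    {"delta_pos": [-8,6.8,0.3],"turn": 0,"jaw": 1},
    {"delta_pos": [-8,6.8,0.3],"turn": 0,"jaw": 1},
    {"delta_pos": [-8,6.8,1],"turn": 0,"jaw": 1},
    {"delta_pos": [-8,6.8,4.5],"turn": 0,"jaw": 1},
    {"delta_pos": [-8,6.8,8],"turn": 0,"jaw": 1},
    {"delta_pos": [-8,6.8,11],"turn": 0,"jaw": 1},
    {"delta_pos": [-8,6.8,11.5],"turn": 0,"jaw": 1},
    {"delta_pos": [-8,6.8,11.5],"turn": 0,"jaw": 1}
  ]
}}

```text
clock: 13.17
tool_pos: [0.4796, -0.2898, 0.0458]
eef_rot: [0.914, 0.407, -0.001, -0.001]
contact_force: [0.2, 0.2, -4.2]
opening: 0.68
```

Run:
```python
from h import *
go([0.48,-0.30,0.0195],48);print(r.get_state()["contact_force"],r.get_state()["tool_pos"])
w=vision.snapshot("wrist");cv2.imwrite("pics/w11.png",w)
```

```text
delta [-0.73  0.72  2.63] turn -0.004867490305883848 curyaw 48.0 tilt [-3.3e-03  7.0e-04 -1.0e+00] q7 0.475 t 13.1667
[ 0.18126744  0.22075364 -4.18323877] [ 0.47961965 -0.28976916  0.04584699]
```

View pics/w11.png

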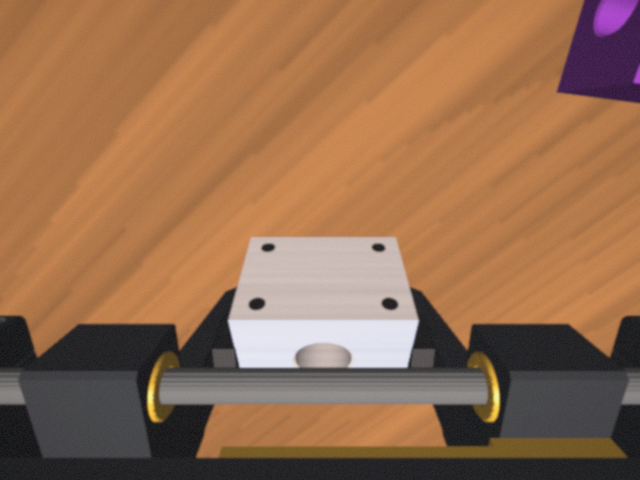

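The surroundings are clear. I'll lower to contact (expected at TCP z of about 0.0185).

Call:
{"method": "send_rows", "body": {
  "series": [
    {"delta_pos": [0,0,1],"turn": 0,"jaw": 1},
    {"delta_pos": [0,0,1.8],"turn": 0,"jaw": 1},
    {"delta_pos": [0,0,2.3],"turn": 0,"jaw": 1},
    {"delta_pos": [0,0,2.6],"turn": 0,"jaw": 1},
    {"delta_pos": [0,0,2.75],"turn": 0,"jaw": 1},
    {"delta_pos": [0,0,2.75],"turn": 0,"jaw": 1}
  ],
  "force": 10
}}

```text
clock: 13.72
tool_pos: [0.4807, -0.2898, 0.0199]
eef_rot: [0.914, 0.407, -0.0, 0.0]
contact_force: [-0.1, 0.5, -3.7]
opening: 0.677
```

Run:
```python
from h import *
print(r.get_state()["contact_force"],r.get_state()["tool_pos"])
w=vision.snapshot("wrist");cv2.imwrite("pics/w12.png",w)
```

```text
[-0.1254063   0.51876376 -3.71787075] [ 0.48066454 -0.28982198  0.01994039]
```

View pics/w12.png

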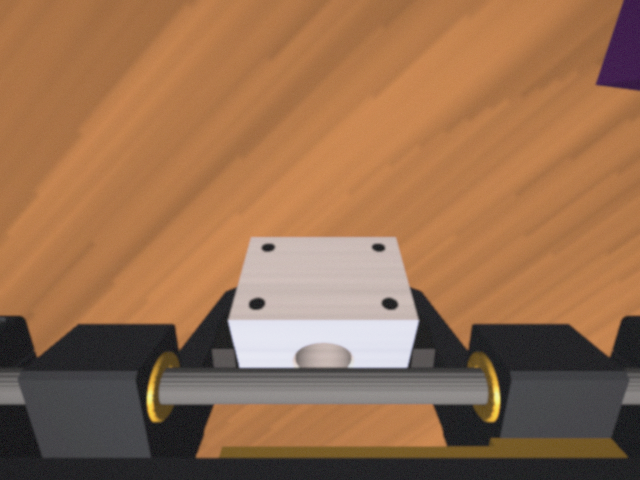

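Call:
{"method": "send_rows", "body": {
  "series": [
    {"delta_pos": [0,0,0.1],"turn": 0,"jaw": 1},
    {"delta_pos": [0,0,0.2],"turn": 0,"jaw": 1},
    {"delta_pos": [0,0,0.3],"turn": 0,"jaw": 1},
    {"delta_pos": [0,0,0.4],"turn": 0,"jaw": 1},
    {"delta_pos": [0,0,0.4],"turn": 0,"jaw": 1}
  ],
  "force": 6
}}

```text
clock: 14.18
tool_pos: [0.4805, -0.2895, 0.0169]
eef_rot: [0.914, 0.407, -0.0, 0.0]
contact_force: [-2.4, 1.5, 5.1]
opening: 0.68
```

Run:
```python
from h import *
print(r.get_state()["contact_force"],r.get_state()["tool_pos"])
w=vision.snapshot("wrist");cv2.imwrite("pics/w13.png",w)
```

```text
[-2.40208974  1.45067487  5.11685427] [ 0.48049311 -0.28949707  0.0169052 ]
```

View pics/w13.png

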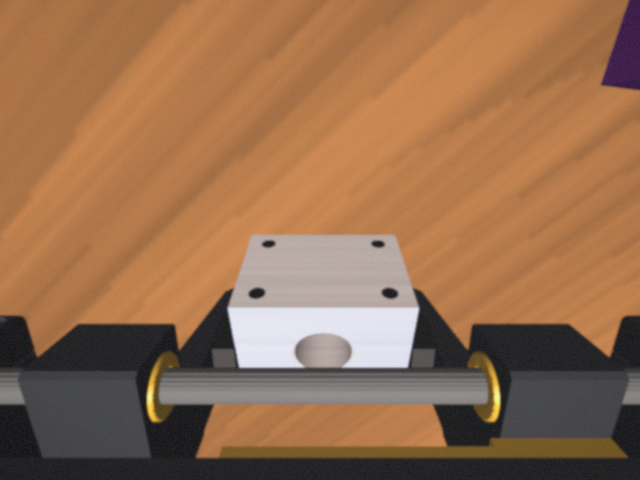

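It's touching (+5 N) and starting to level. I'll release it so it settles flat on its blank side.

Call:
{"method": "send_rows", "body": {
  "series": [
    {"delta_pos": [0,0,0],"turn": 0,"jaw": 0.2},
    {"delta_pos": [0,0,0],"turn": 0,"jaw": 0.0},
    {"delta_pos": [0,0,0],"turn": 0,"jaw": 0.0},
    {"delta_pos": [0,0,0],"turn": 0,"jaw": 0.0},
    {"delta_pos": [0,0,0],"turn": 0,"jaw": 0.0}
  ]
}}

```text
clock: 14.65
tool_pos: [0.4808, -0.2899, 0.016]
eef_rot: [0.914, 0.407, 0.0, 0.0]
contact_force: [1.1, -0.2, 0.5]
opening: 0.997
```

Run:
```python
from h import *
print(r.get_state()["contact_force"],r.get_state()["tool_pos"])
w=vision.snapshot("wrist");cv2.imwrite("pics/w14.png",w)
```

```text
[ 1.08443559 -0.23175855  0.48867768] [ 0.48078281 -0.28994207  0.01598482]
```

View pics/w14.png

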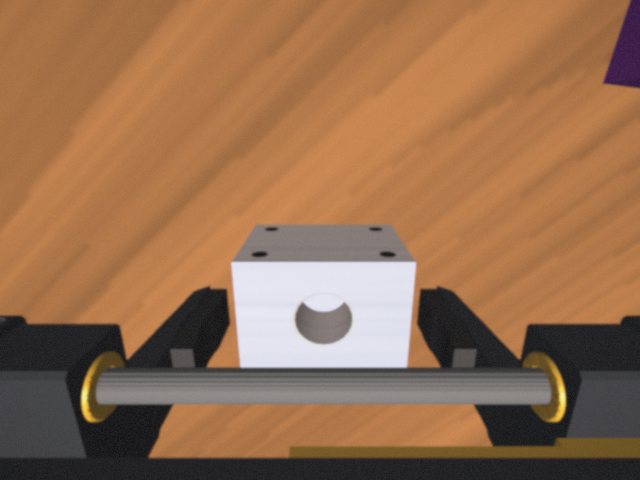

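The block now lies flat with the hole straight up, hole centre at about (323,319). I'll find its centre so I can re-grip.

Run:
```python
from h import *
p1=ray("wrist",(323,319),.044)
c=[ray("wrist",x,.044) for x in((232,262),(415,262))]
print(p1,np.linalg.norm(c[0]-c[1]),np.degrees(np.arctan2(*(c[1]-c[0])[1::-1])))
s=r.get_state();Rm=R.from_quat(s["eef_rot"]).as_matrix()
e=(c[0]+c[1])/2+Rm[:,1]*0.022; print(e)
go(np.r_[(p1[:2]+e[:2])/2,.016],48)
```

```text
[ 0.46817331 -0.27829347  0.044     ] 0.05917037570657915 47.98513474775779
[ 0.46902825 -0.27885276  0.04400349]
delta [ 0.03 -1.66 -0.  ] turn -0.029472765999429384 curyaw 47.97 tilt [ 2.e-04 -1.e-04 -1.e+00] q7 0.428 t 14.7
```

Call:
{"method": "send_rows", "body": {
  "series": [
    {"delta_pos": [0,-0.8,0.05],"turn": 0,"jaw": 0},
    {"delta_pos": [0,-1.6,0.05],"turn": 0,"jaw": 0},
    {"delta_pos": [0,-1.6,0.05],"turn": 0,"jaw": 0},
    {"delta_pos": [0,-1.6,0.05],"turn": 0,"jaw": 1},
    {"delta_pos": [0,-1.6,0.05],"turn": 0,"jaw": 1},
    {"delta_pos": [0,-1.6,0.05],"turn": 0,"jaw": 1},
    {"delta_pos": [0,-1.6,0.05],"turn": 0,"jaw": 1},
    {"delta_pos": [0,-1.6,0.05],"turn": 0,"jaw": 1}
  ],
  "force": 45
}}

```text
clock: 15.37
tool_pos: [0.4691, -0.2793, 0.0155]
eef_rot: [0.914, 0.406, 0.0, 0.0]
contact_force: [0.5, 0.1, 0.0]
opening: 0.674
```

Run:
```python
from h import *
s=r.get_state();print(s["contact_force"],s["tool_pos"],s["opening"])
```

```text
[0.47620296 0.10778844 0.00482053] [ 0.46905573 -0.27932899  0.01553409] 0.6740908451814354
```

Gripped. Next I'll lift to a TCP height of about 0.20 m, slowing towards the end.

Call:
{"method": "send_rows", "body": {
  "series": [
    {"delta_pos": [0,0,-2],"turn": 0,"jaw": 1},
    {"delta_pos": [0,0,-5],"turn": 0,"jaw": 1},
    {"delta_pos": [0,0,-8.5],"turn": 0,"jaw": 1},
    {"delta_pos": [0,0,-12],"turn": 0,"jaw": 1},
    {"delta_pos": [0,0,-15.5],"turn": 0,"jaw": 1},
    {"delta_pos": [0,0,-18],"turn": 0,"jaw": 1},
    {"delta_pos": [0,0,-19],"turn": 0,"jaw": 1},
    {"delta_pos": [0,0,-19],"turn": 0,"jaw": 1}
  ]
}}

```text
clock: 16.03
tool_pos: [0.4696, -0.2797, 0.2071]
eef_rot: [0.914, 0.406, 0.001, 0.001]
contact_force: [-0.9, -0.8, -4.4]
opening: 0.678
```

Call:
{"method": "send_rows", "body": {
  "series": [
    {"delta_pos": [0,0,0],"turn": 0,"jaw": 1},
    {"delta_pos": [0,0,0],"turn": 0,"jaw": 1},
    {"delta_pos": [0,0,0],"turn": 0,"jaw": 1},
    {"delta_pos": [0,0,0],"turn": 0,"jaw": 1},
    {"delta_pos": [0,0,0],"turn": 0,"jaw": 1},
    {"delta_pos": [0,0,0],"turn": 0,"jaw": 1}
  ]
}}

```text
clock: 16.53
tool_pos: [0.4685, -0.2789, 0.2049]
eef_rot: [0.914, 0.407, -0.0, -0.0]
contact_force: [0.4, 0.1, -3.9]
opening: 0.679
```

Run:
```python
from h import *
s=r.get_state();print(s["clock"],s["contact_force"],s["tool_pos"],s["opening"],np.abs(s["qd"]).max())
w=vision.snapshot("wrist");cv2.imwrite("pics/w15.png",w)
w=vision.snapshot("top");cv2.imwrite("pics/top15.png",w)
```

```text
16.5333 [ 0.37858933  0.14203735 -3.92198416] [ 0.46853621 -0.27892889  0.20485349] 0.6785213415086668 0.006648566039493881
```

View pics/w15.png

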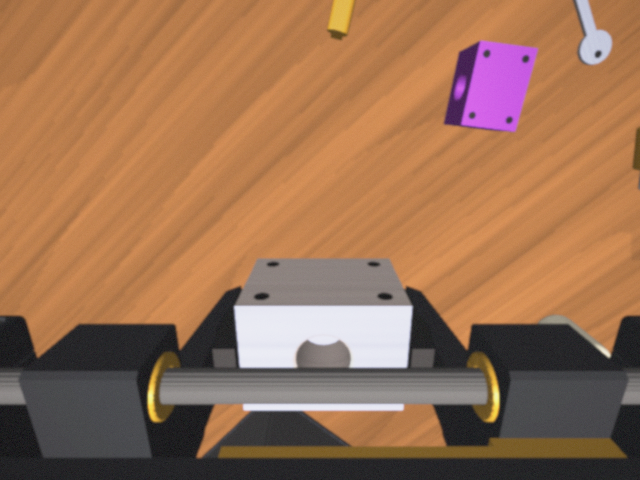

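View pics/top15.png

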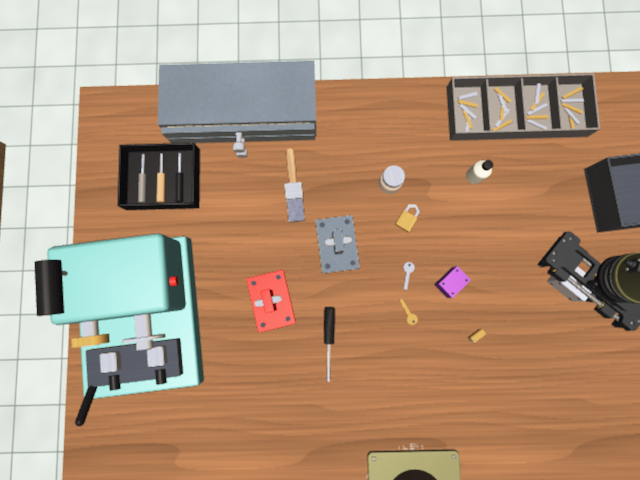

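The block is held with the hole facing straight up and its centre at about 0.21 m. The arm is still (under 0.007 rad/s), and everything on the bench matches the first top picture. I'm handing in.

Run:
```python
from h import *
tilt([(257,260),(391,260),(411,306),(235,306)])
print(order.finish_job())
```

```text
face v in tool [-0.011 -0.019 -1.   ] angle from up deg 1.2 centre in tool mm [  0.4 -21.5  -5.8]
the job is handed in; nothing more can be done
None
```

The block went fully home on the gauge's left plug and is now held in the gripper with the hole facing straight up. I handed the job in at about 16.6 s; it reports no verdict.

**Plug fit:** I gripped the silver block by its ends, and the hole turned out to be on the side the first pictures did not show. Pushed onto the plug, it went in without resistance and then stopped. The push rose from 5 N to 10 N with no further movement, and the TCP was 32.8 mm from the stand's centre, against about 32 mm expected.

**Turning it:** I rolled the block in the jaws over the narrow end edge of the post. That left it about 19° short and shifted about 8 mm in the grip, so I set it down on a clear patch of bench. It dropped flat on its blank side, and I gripped it again centred at 45 N and lifted it.

**Last checks:**
- **Level and still:** the hole axis is about 1° from vertical by the wrist picture, and the joints were practically still (under 0.007 rad/s).
- **Height and grip:** the block's centre is about 0.21 m up, with the jaws stopped at about 60 mm on its ends.
- **Surroundings:** it touches nothing else. Compared by eye, every bystander, both gauges and the purple block look unmoved between the first and last top pictures.

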